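# Feed a tube rack past a sprung gate

### The job

Press the yellow sprung gate down with one fingertip on its long press rail, and while you keep it held down push the blue tube rack along the chute with the other fingertip, over the lowered red stop bar, until it is fully home against the end stop; then let go so that the gate springs up behind it. The rack is only pushed, never lifted; it must not run up against the raised gate, and the gate must not come up under it. Leave the tubes standing in the rack and do not disturb the other things on the bench.

Things in the scene. Friction and masses are not known exactly. Their poses are not given: they have to be found in the camera images.
- chute: fixed grey and white chute, open at the top. Origin on the worktop under the channel's centre line, at the gate's stop bar. y = push direction (roughly to the robot's left), x = across, away from the robot. Channel floor 28 mm above the worktop, from y = -222 mm on; channel 61 mm wide between white walls 6 mm thick, wall tops at 48 mm. Base plate reaches to x = -145 mm on the robot's side
- end_stop (a point): middle of the face of the white end stop with two rubber pads, at chute y = +114 mm, 45 mm above the worktop (stop top 67 mm); the rack's front face rests here when home
- gate (a joint): angle of the yellow gate, rad: 0 = up (shut), grows as it is pressed down, rigid stop at 0.26. It hinges about a line along chute y at x = -130 mm, 12 mm above the worktop. A spring raises it: 2.5 N on the press rail starts it, 7 N holds it at 0.21. Above 0.17 the stop bar is below the channel floor; press to about 0.21
- stop_bar (a point): middle of the top of the gate's red stop bar, 8 mm thick along chute y (y = -4 to +4 mm); shut, it bars the channel, its top 11 to 20 mm above the channel floor. It moves with the gate
- gate_rail (a point): point on the centre line of the gate's flat-topped press rail, level with the stop bar. The rail is 46 mm wide, runs along the channel outside it on the robot's side, chute y = -217 to +32 mm; pressing it anywhere lowers the gate. Gate up: chute x = -77 mm, 57 mm above the worktop; at angle 0.21: x = -69 mm, 45 mm high; fully pressed: x = -67 mm, 42 mm high
- rack: loose blue tube rack standing in the channel before the gate, 56 mm wide (x), 100 mm long (y), 47 mm high, on two skids, about 0.29 kg with its tubes, axes parallel to the chute's. Origin at the centre of its underside (28 mm above the worktop). The flat rear face (y = -50 mm) is the one to push. Fully home, its origin is at chute y = +64 mm and its rear face 14 mm past the middle of the stop bar
- tube_0: loose green-capped blood tube, 16 mm across the cap, 87 mm long, standing in the front half of the rack, its top 127 mm above the worktop; origin at its lower end
- tube_3: the same with a purple cap
- tube_5: the same with a red cap; its axis stands 62 mm ahead of the rack's rear face
- sample_cup_1: bystander: sample cup with red cap, 52 mm wide, 68 mm high, behind the chute; origin under its centre
- reagent_1: bystander: brown bottle with white cap, 46 mm wide, 85 mm high, behind the chute; origin under its centre
- timer: bystander: white bench timer, 28x66x63 mm, behind the chute; origin under its centre
- lancet_box: bystander: white and red carton, 61x90x46 mm, past the chute's far end; origin under its centre
- sample_cup_2: bystander: sample cup with amber cap, 52 mm wide, 68 mm high, to the right; origin under its centre
- marker: bystander: blue-capped marker, 135 mm long, lying to the right; origin under its centre

How it is judged:
On the way, in this order (a step that is already met when the one before it is completed fails the run):
1. a fingertip holds the gate down (angle over 0.16) while the rack is still before it (value of joint gate above 0.16 rad and contact force between the fingers and gate above 0.5 N and y of rack in the frame of chute below -0.06 m), for 0.1 s.
2. the rack is part-way over the stop bar, the gate still held down by a fingertip (value of joint gate above 0.16 rad and contact force between the fingers and gate above 0.5 N and y of rack in the frame of chute between -0.03 and 0.04 m), for 0.1 s.
3. the rack is home against the end stop (within 5 mm) with the gate still held down (value of joint gate above 0.16 rad and contact force between the fingers and gate above 0.5 N and y of rack in the frame of chute above 0.059 m), for 0.1 s.
At the end, for the whole second after the job is handed in: the rack stands flat in the chute within 5 mm of the end stop, at rest, the gate is up again behind it (angle below 0.03 rad) and the three tubes stand in the rack (tilt below 0.2 rad) (y of rack in the frame of chute above 0.059 m and z of rack in the frame of chute below 0.033 m and angle between rack's own z axis and vertical below 0.05 rad and value of joint gate below 0.03 rad and linear speed of rack below 0.02 m/s and angle between each of tube_0, tube_3, tube_5's own z axis and vertical below 0.2 rad); the robot touches nothing.
It fails at once if the rack is lifted (over 6 mm) or tipped (over 0.12 rad) (z of rack in the frame of chute above 0.034 m or angle between rack's own z axis and vertical above 0.12 rad).
It fails at once if the rack rams the gate, or the gate comes up under the rack (over 1.5 N between them) (contact force between gate and rack above 1.5 N).
It fails at once if a tube is tipped (over 0.35 rad) or pulled out of its hole (over 15 mm) (angle between any of tube_0, tube_3, tube_5's own z axis and vertical above 0.35 rad or z of any of tube_0, tube_3, tube_5 in the frame of rack above 0.027 m).
It fails at once if a bystander is moved by more than 20 mm (distance of any of sample_cup_1, reagent_1, timer, lancet_box, sample_cup_2, marker from where it was at the start of the episode above 0.02 m).
It also fails if it takes over 40 s, if anything falls off the work surface, if the arm or the gripper's body presses on something with over 40 N, if the wrist force passes 120 N, or if a joint passes its speed limit or range.

### The arm

A 6-joint arm with a two-finger parallel gripper is mounted at the origin on a cart in front of the work surface, level with it; the furniture and walls round the work are solid. World frame = base frame: x ahead of the robot, y to its left, z up, the work surface at z = 0. Lengths are in m, angles in rad, forces in N, time in s.
With the tool pointing down it reaches from about 0.275 to 0.725 m from the base axis. Payload 5.6 kg.
Tool frame: the origin (TCP) lies at the very end of the fingers, on their centre line; the grasp point (between the pads) lies 19 mm behind it (manip.hold_point_z is the distance from the TCP to the grasp point, in m); z points along the fingers, y is the line along which they close (so a half turn about z gives the same grasp; the last joint's range is limited). The gripper opens to 85 mm and grips with 20 to 120 N. Pads are 22 mm wide; open, the fingers measure 114 mm over their backs; the gripper's body (76 mm by 85 mm) begins 54 mm behind the grasp point. The pads swing forward as they close: fully open they stand 13 mm farther back than shut.
Start: joints at [-0.872, 0.255, 0.108, 0, -1.424, -0.285], TCP at [0.221, -0.504, 0.231] pointing down, gripper open.
Joint ranges: [-2.95, 2.95], [-1.21, 1.97], [-1.09, 1.5], [-2.87, 1.71], [-2.94, -0.07], [-3.05, 3.05]. Speed limits (rad/s): [2.57, 2.57, 3.14, 3.14, 3.14, 3.14].

### API

Orientations are given as a unit quaternion [x, y, z, w].
In Python, from bench import manip gives the robot as it stands. The module is installed in compiled form; this text tells all that it offers.
- The arm moves only by the shell command python3 -m pendant 'ROWS' [OPENING] [FORCE]. ROWS is a JSON object of lists of equal length, an entry for each row: "xyz": the shift along the tool's x, y, z normalised to -1 to 1, where 1 is 30 mm, a list of three; "twist": the turn, a rotation vector about the tool's x, y, z normalised to -1 to 1, where 1 is 90 degrees, a list of three. A call has 1 to 10 rows; each row shifts and turns the commanded pose from where the row before left it, along the tool's axes as they then stand; what a row does not reach is not made up. A row lasts 1/8 s, in which the tool goes at most 62.5 mm and 10.7 degrees, less where a joint would pass 70% of its speed; a pose out of reach is approached as far as the arm can. A call with a number of a shift or a turn outside -1 to 1 is refused whole. A call with a gripper value outside its range is refused whole. OPENING is the opening, from -1 (shut) to 1 (fully open), set as the call begins (- or left out, the last holds). The fingers move at their own pace and stop on an object; FORCE is the grip in N (left out, the last holds). Time passes only in rows, so rows that do not move let the fingers close. It gives the time, the measured TCP pose, the force, the opening and the grip force at its end, in the units of the state.
- manip.state(): the state, without advancing time (a new reading comes with each control period).
- manip.snapshot(name): name is "scene" or "side" or "wrist"; returns the picture (400x640x3 uint8, blue, green, red); there is no depth.
- manip.camera_model(name): a dict with "camera_matrix" (3x3 intrinsics, pixels), "R" (3x3) and "t" (3): a world point X has camera coordinates R X + t; the wrist camera has in their place "hand_eye" (4x4, takes a point from camera to tool coordinates, whose origin is the TCP and whose axes are the flange's). Camera axes: x right, y down, z forward; pixel columns grow to the right and rows downward; lengths in m; the calibration is good to about 2 mm. A picture is of the moment at which its call begins: read the wrist's pose just before it. camera_model takes no time and is no camera call.
- manip.hand_in(): hands the job in; it is judged then, once.
Trained networks look in the newest picture that a camera, given by its name, has taken for a name from the list of things; names that differ only in an ending like _2 or _b are one class to them, and where a whole thing is asked for, a point or a joint stands for the part that bears it (a point fixed in the world has none). Each returns a list of dicts, best first, with "score" (0 to 1); they miss things now and then, are a little off and sometimes report something else, mostly with a low value. They report only what shows in the picture. A call takes as long as a camera call.
- manip.search_frame(query, camera): "point" ([x, y, z] in m, in world coordinates, good to about 4 mm: the middle of the surface that is visible of it).
- manip.masks_of(query, camera): "region" (400x640 bool, what is visible of it).
- manip.landmark_of(query, camera): "point" ([x, y, z] in m, in world coordinates, good to about 4 mm: a listed point, or the origin of a listed thing).
The state is a dict: "time": time; "joints": joint angles; "joint_vel": joint speeds; "effort": joint torques, N m; "eef_pos": TCP position; "orientation": TCP orientation; "contact_force": force on the tool from outside, world axes, zero at the start; "moment": the same for the moment, N m; "gripper_width": finger opening in m; "finger_force": force on a finger pad.
Only numpy, scipy, OpenCV 4.12 (cv2) and the standard library are available. Lean on these libraries where they do the work, as an engineer would, in place of code of your own. Each camera call takes 0.05 s, during which the arm holds its last target. There are 200 camera calls.

## Working session

There is one attempt and no reset: what is moved stays moved. The work goes in short steps, Python scripts to look and compute and a shell command to move; the robot and the scene stay as the last step left them, time stands still between calls to the robot, and variables do not carry over. Pictures are saved under pics/ and viewed, at most 10 in all, crops included, and the job is handed in when it is done.

```bash
mkdir -p pics; python3 - <<'E'
from bench import manip
import cv2,numpy as np
s=manip.state();print(s['time'],s['eef_pos'],s['orientation'],s['gripper_width'])
for c in ['scene','side']:
    im=manip.snapshot(c);cv2.imwrite(f'pics/{c}0.png',im)
    for q in ['chute','end_stop','stop_bar','gate_rail','rack','tube_5','tube_0','tube_3']:
        r=manip.landmark_of(q,c);print(c,q,[(np.round(d['point'],3).tolist(),round(d['score'],2)) for d in r[:2]])
E
```

```text
0.0 [ 0.22102332 -0.50311476  0.23039753] [-2.05384414e-01  9.78680943e-01  9.00739163e-04 -2.07045621e-04] 0.08563967086759411
scene chute [([0.534, -0.005, 0.001], 0.89)]
scene end_stop [([0.516, 0.102, 0.044], 0.61)]
scene stop_bar [([0.511, -0.01, 0.043], 0.57)]
scene gate_rail [([0.457, -0.023, 0.059], 0.7)]
scene rack [([0.557, -0.128, 0.027], 0.77)]
scene tube_5 []
scene tube_0 []
scene tube_3 []
side chute []
side end_stop [([0.511, 0.106, 0.047], 0.93)]
side stop_bar [([0.512, -0.011, 0.043], 0.57), ([0.566, -0.114, 0.035], 0.49)]
side gate_rail [([0.46, -0.024, 0.059], 0.7), ([0.566, -0.114, 0.037], 0.52)]
side rack [([0.553, -0.13, 0.027], 0.89)]
side tube_5 [([0.569, -0.112, 0.037], 0.62), ([0.533, -0.093, 0.044], 0.6)]
side tube_0 [([0.569, -0.112, 0.037], 0.62), ([0.533, -0.093, 0.044], 0.6)]
side tube_3 [([0.569, -0.112, 0.037], 0.62), ([0.533, -0.093, 0.044], 0.6)]
```

View pics/scene0.png

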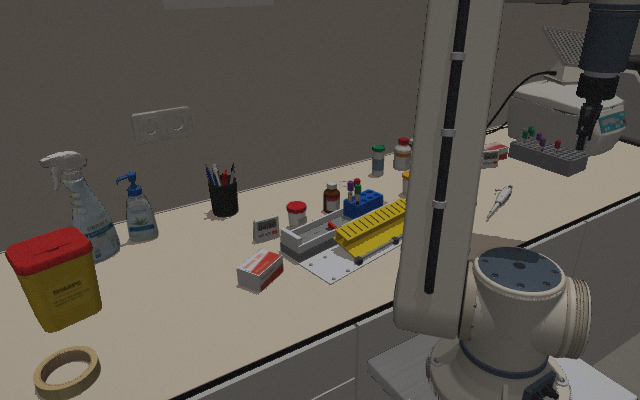

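View pics/side0.png

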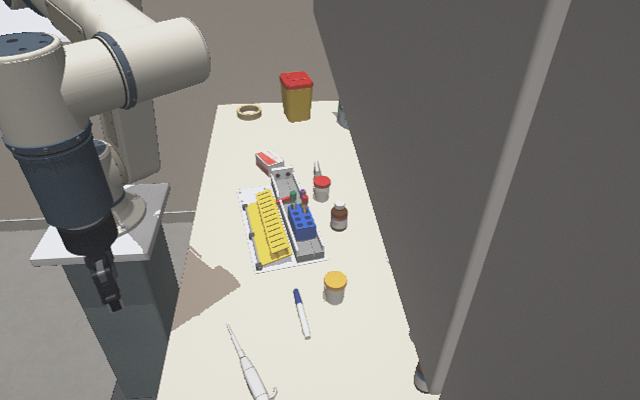

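The scene view shows the chute around (345,225) with the blue rack at (362,204). In the side view the rack is at (302,220) and the red stop bar at (287,200). The landmarks agree: chute origin about (0.5335, -0.007), yaw about 0.178. Next I check the camera mount and look from closer.

```bash
python3 -c "
from bench import manip
import numpy as np
print(np.round(manip.camera_model('wrist')['hand_eye'],3), manip.camera_model('wrist')['camera_matrix'])"
python3 -m pendant '{"xyz":[[-1,0.35,0],[-1,0.35,0],[-1,0.35,0],[-1,0.35,0],[-1,0.35,0],[-1,0.35,0],[-1,0.35,0],[-1,0.35,0],[-1,0.35,0],[-1,0.35,0]],"twist":[[0,0,0],[0,0,0],[0,0,0],[0,0,0],[0,0,0],[0,0,0],[0,0,0],[0,0,0],[0,0,0],[0,0,0]]}' 1
```

```text
[[-0.    -0.954 -0.3    0.076]
 [ 1.     0.    -0.001  0.   ]
 [ 0.001 -0.3    0.954 -0.142]
 [ 0.     0.     0.     1.   ]] [[357.10687739   0.         319.2606955 ]
 [  0.         357.10687739 199.76045281]
 [  0.           0.           1.        ]]
time: 2.15
eef_pos: [0.4543, -0.286, 0.2314]
orientation: [-0.205, 0.979, -0.0, 0.0]
contact_force: [0.2, 0.7, -0.5]
gripper_width: 0.0856
finger_force: 0.0
```

```bash
python3 -m pendant '{"xyz":[[0,0,0],[0,0,0],[0,0,0],[0,0,0],[0,0,0],[0,0,0],[0,0,0],[0,0,0],[0,0,0]],"twist":[[0,0,-0.106],[0,0,-0.106],[0,0,-0.106],[0,0,-0.106],[0,0,-0.106],[0,0,-0.106],[0,0,-0.106],[0,0,-0.106],[0,0,0]]}' 0.4
cat > m.py <<'E'
from bench import manip
import cv2,numpy as np
def look(name,qs=('chute','end_stop','stop_bar','gate_rail','rack')):
    s=manip.state();im=manip.snapshot('wrist');cv2.imwrite(f'pics/{name}.png',im)
    print(s['time'],s['eef_pos'],s['orientation'],s['gripper_width'],s['contact_force'])
    for q in qs:
        r=manip.landmark_of(q,'wrist');print(q,[(np.round(d['point'],3).tolist(),round(d['score'],2)) for d in r[:2]])
E
python3 -c "
from m import *
look('w1')"
```

```text
time: 3.28
eef_pos: [0.4536, -0.2868, 0.2313]
orientation: [0.766, -0.643, 0.0, -0.0]
contact_force: [0.2, -0.7, -0.2]
gripper_width: 0.0596
finger_force: 0.0
3.275 [ 0.45363127 -0.28680118  0.23129052] [ 7.65726673e-01 -6.43166123e-01  1.19360261e-05 -1.28626615e-05] 0.059635231087781904 [ 0.15024783 -0.66945933 -0.21857905]
chute []
end_stop []
stop_bar [([0.623, -0.351, 0.004], 0.55), ([0.553, -0.129, 0.027], 0.42)]
gate_rail []
rack [([0.557, -0.129, 0.026], 0.67), ([0.658, -0.102, -0.001], 0.48)]
```

View pics/w1.png

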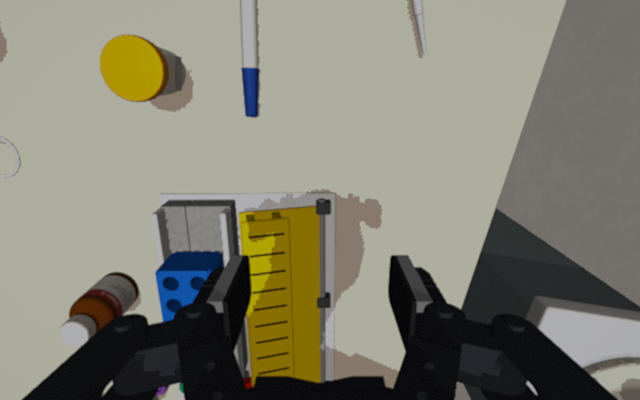

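Wrist view: the picture is aligned with the chute. The rack's rear edge is at about (160–222, 255–265), the rail's right end at about (245–290, 215), and the rail runs down the image. I'll project the model to check the chute pose.

```bash
cat >> m.py <<'E'
from scipy.spatial.transform import Rotation as Rt
def wcam(s):
    T=np.eye(4);T[:3,:3]=Rt.from_quat(s['orientation']).as_matrix();T[:3,3]=s['eef_pos']
    M=manip.camera_model('wrist');return T@M['hand_eye'],M['camera_matrix']
O=np.array([0.5335,-0.007,0]);yaw=0.178
def c2w(p): return O+Rt.from_euler('z',yaw).apply(p)
def proj(P,W,K):
    c=(np.linalg.inv(W)@np.append(P,1))[:3];u=K@c;return u[:2]/u[2]
E
python3 - <<'E'
from m import *
s=manip.state();W,K=wcam(s);im=cv2.imread('pics/w1.png')
def seg(a,b,col):
    p,q=[tuple(int(round(v)) for v in proj(c2w(np.array(x)),W,K)) for x in(a,b)]
    cv2.line(im,p,q,col,1)
for x in(-.0305,.0305): seg((x,-.222,.048),(x,-.1,.048),(0,0,255))
for x in(-.1,-.054): seg((x,-.217,.057),(x,-.1,.057),(255,0,255))
seg((-.1,-.217,.057),(-.054,-.217,.057),(255,0,255))
seg((-.145,-.222,.003),(-.145,-.1,.003),(0,255,0))
for z in(.028,.075):seg((-.028,-.173,z),(.028,-.173,z),(0,255,255))
print(Rt.from_quat(s['orientation']).as_matrix()[:,0], -np.array([-np.sin(yaw),np.cos(yaw)]))
cv2.imwrite('pics/o1.png',cv2.resize(im[170:400,120:370],None,fx=2.5,fy=2.5))
E
```

```text
[ 1.72758086e-01 -9.84964285e-01 -1.53116315e-05] [ 0.17706153 -0.98419978]
```

View pics/o1.png

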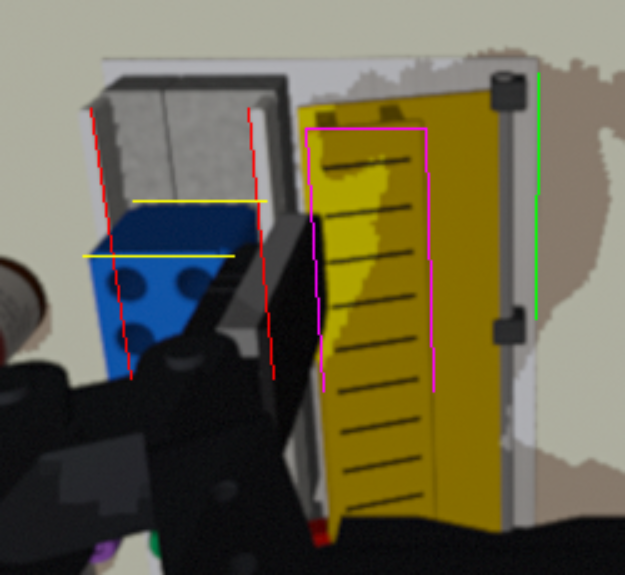

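The overlay matches within about 2–3 mm, so I go above the start point at chute (-37, -195).

```bash
python3 -m pendant '{"xyz":[[-0.55,-0.76,0],[-0.55,-0.76,0],[-0.55,-0.76,0],[-0.55,-0.76,0],[0,0,1],[0,0,1],[0,0,1],[0,0,1],[0,0,0]],"twist":[[0,0,0],[0,0,0],[0,0,0],[0,0,0],[0,0,0],[0,0,0],[0,0,0],[0,0,0],[0,0,0]]}' 0.4
python3 - <<'E'
from m import *
look('w2',('rack','gate_rail','chute'))
s=manip.state();W,K=wcam(s)
d=Rt.from_euler('z',-yaw).apply(s['eef_pos']-O);print('tcp in chute',d)
im=cv2.imread('pics/w2.png')
def seg(a,b,col):
    p,q=[tuple(int(round(v)) for v in proj(c2w(np.array(x)),W,K)) for x in(a,b)]
    cv2.line(im,p,q,col,1)
for x in(-.0305,.0305): seg((x,-.222,.048),(x,-.1,.048),(0,0,255))
for x in(-.1,-.054): seg((x,-.217,.057),(x,-.1,.057),(255,0,255))
seg((-.1,-.217,.057),(-.054,-.217,.057),(255,0,255))
for z in(.028,.075):seg((-.028,-.173,z),(.028,-.173,z),(0,255,255))
cv2.imwrite('pics/o2.png',im)
E
```

```text
time: 4.7
eef_pos: [0.5303, -0.2056, 0.1091]
orientation: [0.766, -0.643, -0.002, 0.001]
contact_force: [0.5, 0.3, -0.0]
gripper_width: 0.0601
finger_force: 0.0
4.7 [ 0.53026545 -0.20556963  0.10912527] [ 0.76589739 -0.64295742 -0.00230314  0.00128032] 0.06009276680329807 [ 0.46144411  0.32438733 -0.03293367]
rack [([0.553, -0.13, 0.026], 0.65)]
gate_rail []
chute []
tcp in chute [-0.03573482 -0.19600092  0.11303341]
```

View pics/o2.png

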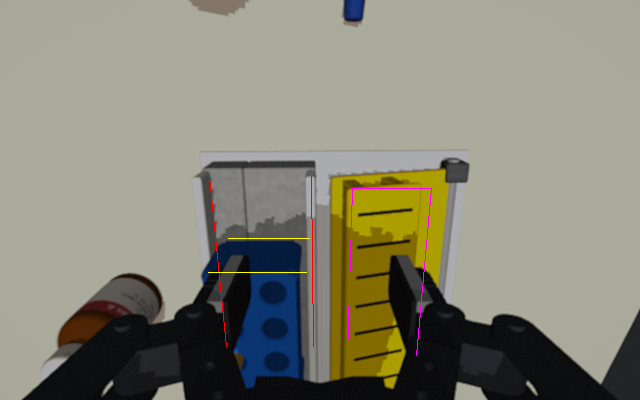

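The view shows the rack's rear face at rows 240–272 and the right finger over the rail. True lateral positions are about 3 mm left of my model (+x in the chute frame). I'll correct for that and descend.

```bash
python3 -m pendant '{"xyz":[[0.1,-0.12,0],[0,0,0.7],[0,0,0.7],[0,0,0.3],[0,0,0]],"twist":[[0,0,0],[0,0,0],[0,0,0],[0,0,0],[0,0,0]]}' 0.4
python3 -m pendant '{"xyz":[[0,0,0.1],[0,0,0]],"twist":[[0,0,0],[0,0,0]]}'
python3 -m pendant '{"xyz":[[0,0,0.1],[0,0,0]],"twist":[[0,0,0],[0,0,0]]}'
```

```text
time: 5.52
eef_pos: [0.5361, -0.2084, 0.0603]
orientation: [0.766, -0.643, -0.0, 0.0]
contact_force: [-0.4, 0.6, 1.1]
gripper_width: 0.0594
finger_force: 0.0
time: 5.78
eef_pos: [0.5363, -0.2083, 0.0578]
orientation: [0.766, -0.643, 0.0, -0.0]
contact_force: [-0.1, -0.1, 0.0]
gripper_width: 0.06
finger_force: 0.0
time: 6.02
eef_pos: [0.5368, -0.2084, 0.055]
orientation: [0.766, -0.642, 0.001, -0.0]
contact_force: [0.4, 0.8, 3.6]
gripper_width: 0.0596
finger_force: 1.6
```

```bash
python3 -m pendant '{"xyz":[[0,0,0.13],[0,0,0.13],[0,0,0.1],[0,0,0],[0,0,0]],"twist":[[0,0,0],[0,0,0],[0,0,0],[0,0,0],[0,0,0]]}'
python3 -c "
from m import *
look('w3',('rack',))"
```

```text
time: 6.65
eef_pos: [0.5386, -0.2086, 0.0453]
orientation: [0.767, -0.642, 0.003, -0.001]
contact_force: [2.6, 1.2, 7.9]
gripper_width: 0.06
finger_force: 3.5
6.65 [ 0.53862963 -0.20858161  0.04532996] [ 0.76652936 -0.64220265  0.00262674 -0.00126501] 0.05999330813920623 [2.63223566 1.23971383 7.89135196]
rack [([0.555, -0.13, 0.029], 0.75)]
```

View pics/w3.png

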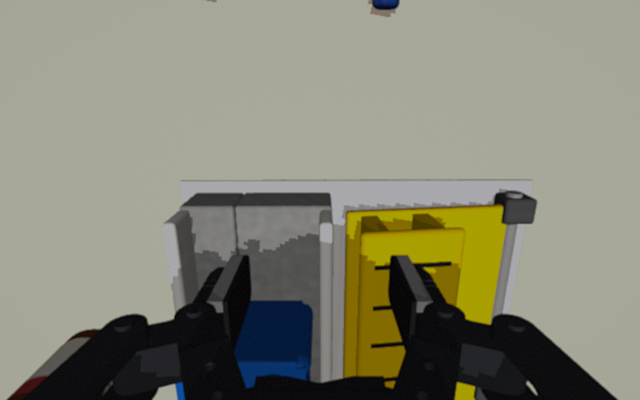

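Finger positions look right: left fingertip in the channel behind the rack (dark face at (275,330)), right one on the lowered rail. Press a little more, then start pushing.

```bash
python3 -m pendant '{"xyz":[[0,0,0.09],[0,0,0],[0,0,0],[-0.13,0,0],[-0.13,0,0],[-0.13,0,0],[-0.13,0,0],[-0.13,0,0],[-0.13,0,0]],"twist":[[0,0,0],[0,0,0],[0,0,0],[0,0,0],[0,0,0],[0,0,0],[0,0,0],[0,0,0],[0,0,0]]}'
python3 -c "
from m import *
look('w4',('rack',))"
```

```text
time: 7.88
eef_pos: [0.533, -0.187, 0.0423]
orientation: [0.767, -0.642, 0.002, 0.001]
contact_force: [1.1, -6.0, 6.4]
gripper_width: 0.0598
finger_force: 4.0
7.875 [ 0.53303181 -0.18698892  0.04230027] [ 7.66569594e-01 -6.42157768e-01  2.04474668e-03  5.27511511e-04] 0.05980835209102321 [ 1.10352742 -6.02061009  6.41020482]
rack [([0.553, -0.118, 0.026], 0.87)]
```

```bash
python3 -m pendant '{"xyz":[[-0.15,0,0],[-0.15,0,0],[-0.15,0,0],[-0.15,0,0],[-0.15,0,0],[-0.15,0,0],[-0.15,0,0],[-0.15,0,0],[0,0,0]],"twist":[[0,0,0],[0,0,0],[0,0,0],[0,0,0],[0,0,0],[0,0,0],[0,0,0],[0,0,0],[0,0,0]]}'
python3 - <<'E'
from m import *
look('w5',('rack',))
im=manip.snapshot('side')
print(manip.landmark_of('stop_bar','side')[:1],manip.landmark_of('rack','side')[:1])
cv2.imwrite('pics/s5.png',np.hstack([cv2.resize(im[140:290,220:370],(450,450)),cv2.resize(cv2.imread('pics/side0.png')[140:290,220:370],(350,350))[:0].reshape(0,350,3)] if 0 else [cv2.resize(im[140:290,200:400],(800,600))]))
E
```

```text
time: 9.1
eef_pos: [0.5267, -0.151, 0.0422]
orientation: [0.767, -0.642, 0.002, 0.0]
contact_force: [0.7, -4.1, 7.2]
gripper_width: 0.0598
finger_force: 3.4
9.1 [ 0.52670655 -0.15101318  0.04221232] [ 7.66642277e-01 -6.42072021e-01  1.75243984e-03  2.59460603e-04] 0.05981308392302008 [ 0.72952926 -4.0576521   7.24577116]
rack [([0.546, -0.084, 0.028], 0.85)]
[{'point': [0.5157, -0.0109, 0.0215], 'score': 0.72}] [{'point': [0.5479, -0.086, 0.0289], 'score': 0.74}]
```

View pics/s5.png

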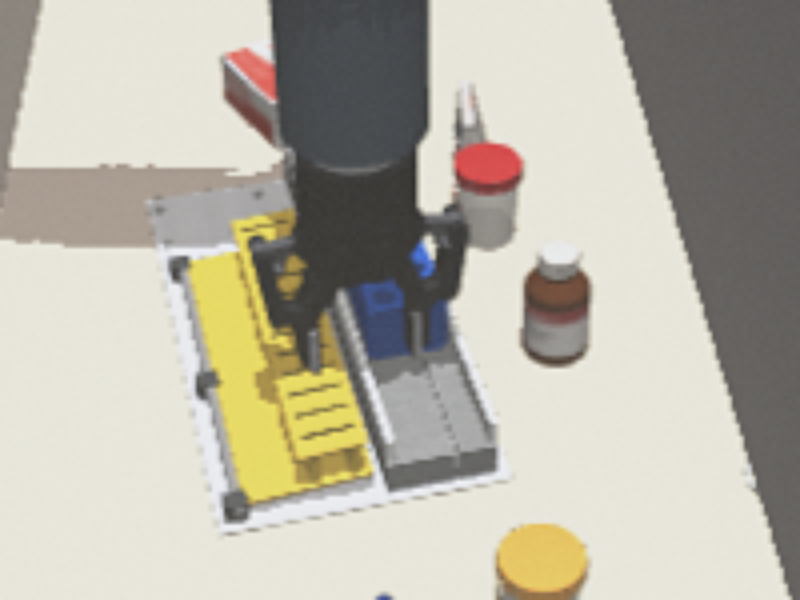

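Side view: one finger on the lowered rail (315,350), the other on the rack's rear face (418,340). The stop bar reads z = 21 mm, below the 28 mm floor. Carrying on.

```bash
python3 -m pendant '{"xyz":[[-0.05,0,0.03],[-0.17,0,0],[-0.17,0,0],[-0.17,0,0],[-0.17,0,0],[-0.17,0,0],[-0.17,0,0],[-0.17,0,0],[-0.17,0,0],[-0.17,0,0]],"twist":[[0,0,0],[0,0,0],[0,0,0],[0,0,0],[0,0,0],[0,0,0],[0,0,0],[0,0,0],[0,0,0],[0,0,0]]}'
python3 -m pendant '{"xyz":[[-0.17,0,0],[-0.17,0,0],[-0.17,0,0],[-0.17,0,0],[-0.17,0,0],[-0.17,0,0],[-0.17,0,0],[-0.17,0,0],[-0.17,0,0],[0,0,0]],"twist":[[0,0,0],[0,0,0],[0,0,0],[0,0,0],[0,0,0],[0,0,0],[0,0,0],[0,0,0],[0,0,0],[0,0,0]]}'
python3 - <<'E'
from m import *
look('w6',('rack',))
im=manip.snapshot('side');cv2.imwrite('pics/s6.png',cv2.resize(im[140:290,200:400],(800,600)))
s=manip.state()
print(manip.landmark_of('stop_bar','side')[:1],manip.landmark_of('rack','side')[:1],Rt.from_euler('z',-yaw).apply(s['eef_pos']-O))
E
```

```text
time: 10.6
eef_pos: [0.5188, -0.1048, 0.0416]
orientation: [0.767, -0.642, 0.002, 0.0]
contact_force: [1.8, -7.3, 8.0]
gripper_width: 0.0597
finger_force: 4.5
time: 11.85
eef_pos: [0.5107, -0.059, 0.0413]
orientation: [0.767, -0.642, 0.002, 0.0]
contact_force: [0.9, -4.7, 7.9]
gripper_width: 0.0598
finger_force: 3.6
11.85 [ 0.5107273  -0.05899081  0.04133386] [ 7.66716142e-01 -6.41983633e-01  1.83639777e-03  2.10958498e-06] 0.059776064015261136 [ 0.8629178  -4.73297484  7.92211479]
rack [([0.531, 0.006, 0.028], 0.57), ([0.662, -0.099, 0.001], 0.44)]
[{'point': [0.5161, -0.0105, 0.0192], 'score': 0.96}] [{'point': [0.5313, 0.0071, 0.0282], 'score': 0.79}] [-0.03156836 -0.04712569  0.04125977]
```

```bash
python3 -m pendant '{"xyz":[[-0.17,0,0],[-0.17,0,0],[-0.17,0,0],[-0.17,0,0],[-0.17,0,0],[-0.17,0,0],[-0.17,0,0],[-0.17,0,0],[0,0,0]],"twist":[[0,0,0],[0,0,0],[0,0,0],[0,0,0],[0,0,0],[0,0,0],[0,0,0],[0,0,0],[0,0,0]]}'
python3 -m pendant '{"xyz":[[-0.08,0,0],[-0.08,0,0],[0,0,0]],"twist":[[0,0,0],[0,0,0],[0,0,0]]}'
python3 -m pendant '{"xyz":[[-0.08,0,0],[0,0,0]],"twist":[[0,0,0],[0,0,0]]}'
python3 - <<'E'
from m import *
look('w7',('rack',))
im=manip.snapshot('side');s=manip.state()
print(manip.landmark_of('stop_bar','side')[:1],manip.landmark_of('rack','side')[:1],Rt.from_euler('z',-yaw).apply(s['eef_pos']-O))
E
```

```text
time: 13.22
eef_pos: [0.5033, -0.0187, 0.0411]
orientation: [0.767, -0.642, 0.002, 0.0]
contact_force: [1.0, -4.0, 7.3]
gripper_width: 0.0596
finger_force: 3.5
time: 13.6
eef_pos: [0.5024, -0.0142, 0.0411]
orientation: [0.767, -0.642, 0.001, 0.0]
contact_force: [-0.0, -5.8, 7.4]
gripper_width: 0.0595
finger_force: 3.9
time: 13.85
eef_pos: [0.5019, -0.0119, 0.0411]
orientation: [0.767, -0.642, 0.001, 0.0]
contact_force: [0.3, -4.8, 7.0]
gripper_width: 0.0594
finger_force: 4.0
13.85 [ 0.50191537 -0.01192059  0.04107354] [ 7.66609220e-01 -6.42112195e-01  1.44868582e-03  3.67396205e-04] 0.0593918525134756 [ 0.30216844 -4.80028713  7.04935464]
rack [([0.523, 0.057, 0.03], 0.55), ([0.626, 0.028, 0.004], 0.21)]
[{'point': [0.5155, -0.009, 0.0183], 'score': 0.74}] [{'point': [0.5215, 0.054, 0.0275], 'score': 0.81}] [-0.03192454  0.00076152  0.04106198]
```

Almost home. I creep until the force rises.

```bash
for i in 1; do :; done
python3 -m pendant '{"xyz":[[-0.08,0,0],[0,0,0]],"twist":[[0,0,0],[0,0,0]]}' | grep -E "eef|contact"
python3 -m pendant '{"xyz":[[-0.08,0,0],[0,0,0]],"twist":[[0,0,0],[0,0,0]]}' | grep -E "eef|contact"
python3 -m pendant '{"xyz":[[-0.08,0,0],[0,0,0]],"twist":[[0,0,0],[0,0,0]]}' | grep -E "eef|contact"
```

```text
eef_pos: [0.5017, -0.0104, 0.0412]
contact_force: [2.9, -10.5, 6.8]
eef_pos: [0.5017, -0.0102, 0.0416]
contact_force: [4.5, -18.5, 7.4]
eef_pos: [0.5018, -0.0099, 0.0422]
contact_force: [6.0, -29.4, 7.6]
```

The rack is home, since the arm stalls against the end stop. Back off along the rail with the gate held, check, then lift.

```bash
python3 -m pendant '{"xyz":[[0.12,0,0],[0.12,0,0],[0.15,0,0],[0.2,0,0],[0.2,0,0],[0.2,0,0],[0.2,0,0],[0,0,0]],"twist":[[0,0,0],[0,0,0],[0,0,0],[0,0,0],[0,0,0],[0,0,0],[0,0,0],[0,0,0]]}'
python3 - <<'E'
from m import *
look('w8',('rack',))
im=manip.snapshot('side')
cv2.imwrite('pics/s8.png',cv2.resize(im[140:290,200:400],(800,600)))
print(manip.landmark_of('stop_bar','side')[:1],manip.landmark_of('rack','side')[:1])
E
```

```text
time: 15.85
eef_pos: [0.5065, -0.0386, 0.0406]
orientation: [0.766, -0.643, 0.0, -0.001]
contact_force: [-0.8, 2.3, 6.9]
gripper_width: 0.0601
finger_force: 3.4
15.85 [ 0.50654427 -0.03858093  0.04058657] [ 7.66114424e-01 -6.42703819e-01  3.47711214e-04 -6.07676638e-04] 0.06010654132965379 [-0.84291221  2.31061069  6.9080323 ]
rack []
[{'point': [0.5149, -0.0111, 0.0225], 'score': 0.74}] [{'point': [0.5242, 0.0575, 0.027], 'score': 0.66}]
```

View pics/s8.png

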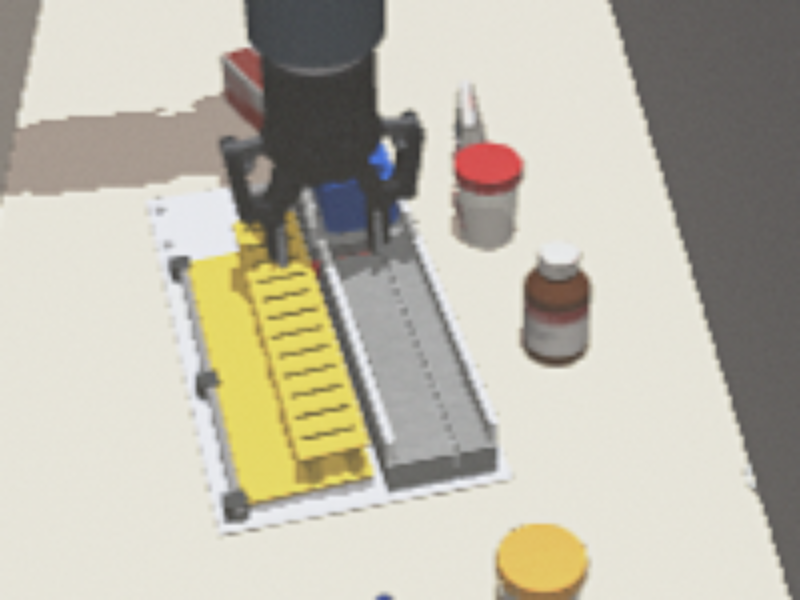

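The red bar (350,253) lies flush and clear behind the rack (rear bottom edge at row 228). Release the gate slowly and rise.

```bash
python3 -m pendant '{"xyz":[[0,0,-0.12],[0,0,-0.15],[0,0,-0.15],[0,0,-0.15],[0,0,-0.3],[0,0,-0.8],[0,0,-1],[0,0,-1],[0,0,-1],[0,0,0]],"twist":[[0,0,0],[0,0,0],[0,0,0],[0,0,0],[0,0,0],[0,0,0],[0,0,0],[0,0,0],[0,0,0],[0,0,0]]}'
python3 -m pendant '{"xyz":[[1,0.5,0],[1,0.5,0],[1,0.5,0],[0,0,0],[0,0,0]],"twist":[[0,0,0],[0,0,0],[0,0,0],[0,0,0],[0,0,0]]}'
python3 - <<'E'
from m import *
look('w9',('rack','stop_bar','end_stop','gate_rail'))
im=manip.snapshot('side')
for q in('stop_bar','rack','end_stop','gate_rail'): print(manip.landmark_of(q,'side')[:1])
w=cv2.imread('pics/w9.png');a=cv2.resize(im[120:280,220:400],(400,356));b=cv2.resize(w,(400,250))
cv2.imwrite('pics/f.png',np.hstack([a,cv2.copyMakeBorder(b,0,106,0,0,cv2.BORDER_CONSTANT)]))
E
```

```text
time: 17.35
eef_pos: [0.508, -0.0385, 0.1831]
orientation: [0.766, -0.642, 0.002, -0.002]
contact_force: [0.4, 0.3, -0.7]
gripper_width: 0.0599
finger_force: 0.0
time: 17.98
eef_pos: [0.4774, -0.1349, 0.1797]
orientation: [0.766, -0.643, -0.0, -0.0]
contact_force: [0.5, 0.3, -0.1]
gripper_width: 0.0597
finger_force: 0.0
17.975 [ 0.47738806 -0.13494878  0.17966384] [ 7.66067232e-01 -6.42760416e-01 -1.99142062e-04 -6.78874717e-05] 0.059740294526133636 [ 0.49886996  0.27803863 -0.05679784]
rack [([0.52, 0.056, 0.028], 0.8)]
stop_bar [([0.511, -0.011, 0.044], 0.58)]
end_stop []
gate_rail [([0.457, -0.02, 0.056], 0.72)]
[{'point': [0.5136, -0.0155, 0.0427], 'score': 0.97}]
[]
[{'point': [0.51, 0.1044, 0.0452], 'score': 0.81}]
[{'point': [0.4605, -0.0216, 0.0593], 'score': 0.87}]
```

View pics/f.png

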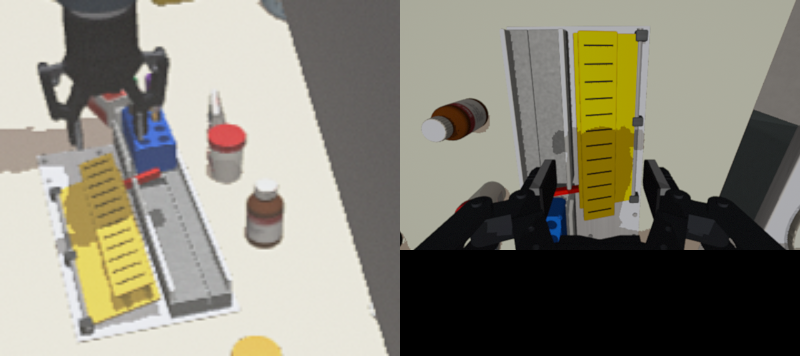

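The gate is up with the red bar raised at (143,178), and the rack stands behind it against the end stop. The robot is clear.

```bash
python3 -c "
from bench import manip
print(manip.hand_in())"
```

```text
the job is handed in; nothing more can be done
None
```

The job is handed in at about 18 s: the rack was pushed home against the end stop, the gate is up again behind it, and the robot is clear of everything. The judge returned no verdict.

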